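# Index the dish arm under the microscope

### The job

Bring the dish under the microscope: put a fingertip through the orange pull ring, lift the spring index pin out of its slot from inside the ring, swing the arm by one slot so that the dish goes under the microscope (not the lamp), and let the pin drop into that slot. Do not pinch the ring or press on its outside while the pin is up, leave the jar, the petri dish and the spatula where they are, and finish clear of everything.

Things in the scene. Friction and masses are not known exactly. Their poses are not given: they have to be found in the camera images.
- pivot (a point): Vertical pivot axis of the aluminium swing arm, 60 mm above the bench. The arm is a flat bar 36 mm wide, its top 60 mm above the bench (70 mm at the pivot hub). One end, 130 mm from the pivot, carries the index pin and points roughly to the robot's left; the other, 120 mm from the pivot and exactly opposite, carries the dish. x axis: from the pivot to the dish when joint swing_arm reads 0.
- ring_center (a point): Centre of the opening of the upright orange pull ring on the index pin, 130 mm from the pivot; 135 mm above the bench with the pin down; rises with it. Opening 57 mm across, outside 80 mm, 9 mm thick. x axis: the hole's level axis, along the arm, towards the pivot. A fingertip leaning 45 degrees, coming from beyond the pin end of the arm, down towards the pivot, passes through freely.
- ring_outside: Outer rim and two side faces of the orange ring, rigid on the pin (origin on the pin axis at bench height). Touching it while the pin is up counts as pinching; the ring's inner surface is a separate part and free to touch. The ring stands on a steel collar 16 mm across; below that, a boss 26 mm across reaches 84 mm above the bench.
- pin (a joint): Height of the index pin in m: 0 seated in a slot, stop at 0.018. A spring pulls it down (5 N seated, 7 N at the stop). It is 10 mm thick and sits 10 mm deep in the slot: lift it 12 to 15 mm to let the arm swing. Let down between slots it rests at 0.010 on the steel sector and drops by itself when the arm brings it over a slot.
- swing_arm (a joint): Angle of the swing arm in rad, counter-clockwise from above positive. Starts at 0, the middle of five slots at -0.9, -0.45, 0, 0.45 and 0.9 (each 12 mm wide for the 10 mm pin). Slight friction, about 1 N at the ring; stays where it is left.
- dish_center (a point): Centre of the 62 mm open dish with amber agar, fixed on the arm's far end, 120 mm from the pivot, 66 mm above the bench.
- optical_axis (a point): Point on the white microscope's vertical optical axis, 66 mm above the bench. The microscope (290 mm tall, lens 116 mm above the bench, black eyepieces, pillar 85 mm beyond the axis) is fixed over the dish's place in the slot at +0.45 or in the slot at -0.45: it varies. A blue lamp on a grey foot (165 mm tall) is fixed over the other.
- jar_center (a point): Centre of a loose jar, 38 mm across, 55 mm tall, blue cap, standing beside the indexer. To be left alone.
- petri_center (a point): Centre of a loose closed clear petri dish, 64 mm across, 16 mm tall, lying beside the indexer. To be left alone.
- spatula: Loose spatula 160 mm long, lying flat on the bench beyond the pin end of the arm, off to one side. Origin under its middle, x along it. To be left alone.

How it is judged (in metres and radians):
On the way, in this order (a step that is already met when the one before it is completed fails the run):
1. the index pin is lifted clear of its slot by fingers inside the ring (value of joint pin above 0.0095 m and contact force between the fingers and pin above 0.5 N), for 0.1 s.
2. the dish is under the microscope and the pin is down in that slot (horizontal distance between dish_center and optical_axis below 0.007 m and value of joint pin below 0.003 m and velocity of joint swing_arm between -0.03 and 0.03 rad/s), for 0.2 s.
At the end, for the whole second after the job is handed in: The dish is under the microscope (centre within 7 mm of the optical axis, seen from above), the pin is down in its slot (within 3 mm of seated), and the arm is at rest (all of step 2); the robot touches nothing.
It fails at once if the ring is pinched or pressed from outside while the pin is up (value of joint pin above 0.003 m and contact force between the fingers and ring_outside above 2 N).
It fails at once if a bystander (jar, petri dish, spatula) is moved more than 15 mm (distance of any of jar_center, petri_center, spatula from where it was at the start of the episode above 0.015 m).
It also fails if it takes over 48 s, if anything falls off the work surface, if the arm or the gripper's body presses on something with over 40 N, if the wrist force passes 120 N, or if a joint passes its speed limit or range.

### The arm

A 6-joint arm with a two-finger parallel gripper is mounted at the origin on the work surface. World frame = base frame: x ahead of the robot, y to its left, z up, the work surface at z = 0. Lengths are in mm, angles in degrees, forces in N, time in s.
With the tool pointing down it reaches from about 350 to 850 mm from the base axis. Payload 8.1 kg.
Tool frame: the origin (TCP) lies midway between the tips of the shut fingers; the grasp point (between the pads) lies 19 mm behind it; x points along the fingers, y is the direction in which the jaws open and shut, and the axes are right-handed (so a half turn about x gives the same grasp; the last joint's range is limited). The gripper opens to 85 mm and grips with 20 to 120 N. Pads are 22 mm wide; open, the fingers measure 114 mm over their backs; the gripper's body (76 mm by 85 mm) begins 54 mm behind the grasp point. The pads swing forward as they close: fully open they stand 13 mm farther back than shut.
Start: joints at [-72.846, 7.471, 85.268, -0, 87.261, -4.893], TCP at [225.244, -556.121, 199.992] pointing down, gripper open.
Joint ranges: [-169.43, 169.43], [-51.17, 129.36], [1.28, 143.12], [-76.62, 256.62], [0, 156.53], [-152.29, 152.29]. Speed limits (degrees/s): [136.94, 136.94, 159.86, 180, 180, 180].

### API

Orientations are given as [roll, pitch, yaw] about the fixed x, y, z axes, in that order (R = Rz(yaw) Ry(pitch) Rx(roll)).
In Python, from bench import r gives the robot as it stands.
- The arm moves only by the tool move_arm, never from a script. Its argument "deltas" is a list of rows, each a list of 2 entries, a list of its own where there are three numbers: the shift along the tool's x, y, z in mm, then the turn about the tool's x in degrees. A call has 1 to 12 rows; each row is the pose to reach, as a shift and turn from the pose measured when the call began, along the tool's axes at that moment; what a row does not reach only later rows make up. A row lasts 1/8 s, in which the tool goes at most 62.5 mm and 10.7 degrees, less where a joint would pass 70% of its speed; a pose out of reach is approached as far as the arm can. A call with a gripper value outside its range is refused whole. "jaw" is the opening, from -1 (shut) to 1 (fully open), set as the call begins (left out, the last holds). The fingers move at their own pace and stop on an object; "squeeze" is the grip in N (left out, the last holds). Time passes only in rows, so rows that repeat a pose let the fingers close. It gives the time, the measured TCP pose, the force and the opening at its end, in the units of the state.
- r.sense(): the state, without advancing time (a new reading comes with each control period).
- r.snapshot(name): name is "scene" or "top" or "wrist"; returns (picture, depth): 384x512x3 uint8, red, green, blue; 384x512 float32, mm along the optical axis (not along the pixel's ray), 0 where there is no reading.
- r.get_calibration(name): a dict with "fovy" (degrees; the focal length in pixels is half the picture's height over the tangent of half this angle, whatever the lens; pixels are square), "cx", "cy" (the principal point, pixels), "k1" (the pictures are not rectified: a ray, as slopes to the right and down, at radius r is drawn at 1 + k1 r^2 times it, then the intrinsics apply), "position" and "attitude" of the camera in the world; the wrist camera has in their place "tool_from_camera" (4x4, takes a point from camera to tool coordinates, whose origin is the TCP and whose axes are the tool frame's). Camera axes: x right, y down, z forward; pixel columns grow to the right and rows downward; lengths in mm; the calibration is good to about 2 mm. A picture is of the moment at which its call begins: read the wrist's pose just before it. get_calibration takes no time and is no camera call.
- r.hand_in(): hands the job in, once; it reports no verdict.
The state is a dict: "time": time; "joint_pos": joint angles; "qd": joint speeds; "joint_efforts": joint torques, N m; "tool_pos": TCP position; "tcp_rot": TCP orientation; "ft_force": force on the tool from outside, world axes, zero at the start; "wrist_torque": the same for the moment, N m; "finger_gap": finger opening in mm.
Only numpy, scipy, OpenCV 4.12 (cv2) and the standard library are available. Lean on these libraries where they do the work, as an engineer would, in place of code of your own. Each camera call takes 0.05 s, during which the arm holds its last target. There are 200 camera calls.

## Working session

There is one attempt and no reset: what is moved stays moved. The work goes in short steps, Python scripts to look and compute and a tool call to move; the robot and the scene stay as the last step left them, time stands still between calls to the robot, and variables do not carry over. Pictures are saved under pics/ and viewed, about 8 in all and at most 12, crops included, and the job is handed in when it is done.

Besides the shell and the picture viewer there is one more tool, called after "Call:" as name([rows], argument=value, ...), one row to a line, values as JSON. move_arm: Moves the arm, as the interface text tells. Its arguments: {"type":"object","properties":{"deltas":{"type":"array","items":{"type":"array"}},"jaw":{"type":"number"},"squeeze":{"type":"number"}},"required":["deltas"]}

```bash
ls; mkdir -p pics; cat > h.py <<'E'
import numpy as np, cv2
from bench import r
from scipy.spatial.transform import Rotation as Ro
def cam(n):
    c=r.get_calibration(n); return c
def ray(c,u,v):
    f=192/np.tan(np.radians(c['fovy'])/2)
    K=np.array([[f,0,c['cx']],[0,f,c['cy']],[0,0,1.]])
    p=cv2.undistortPoints(np.array([[[u,v]]],float),K,np.array([c['k1'],0,0,0.]))[0,0]
    return np.array([p[0],p[1],1.])
E
python3 - <<'E'
from h import *
for n in ['scene','top']:
    p,d=r.snapshot(n); cv2.imwrite(f'pics/{n}0.png',p[:,:,::-1]); np.save(f'{n}0.npy',d); print(n,r.get_calibration(n))
print(r.sense()); print(r.get_calibration('wrist'))
E
```

```text
pics
scene {'fovy': 53.89509524100815, 'cx': 257.718297241994, 'cy': 196.66750686985964, 'k1': -0.026484517709921187, 'position': array([ 860.91525434, -442.95613181,  804.36006662]), 'attitude': array([-143.21673489,   -0.94395226,   34.76076961])}
top {'fovy': 47.12293324390769, 'cx': 257.89364700356936, 'cy': 195.16375622300868, 'k1': -0.04357346032171548, 'position': array([411.7780447 ,  12.72464585, 972.45316505]), 'attitude': array([-1.67537498e+02, -1.51973343e-01, -8.84417758e+01])}
{'time': 0.1, 'joint_pos': array([-7.28452252e+01,  7.51111687e+00,  8.53221304e+01, -1.47895212e-04,
        8.72601676e+01, -4.89458183e+00]), 'qd': array([-0.06392362, -0.17285693, -0.1635966 ,  0.06011099, -0.00824026,
        0.06065654]), 'joint_efforts': array([ 1.19263754e-03, -5.70954180e+01, -5.01939833e+01, -2.05920769e-04,
        8.14680388e-03, -2.51801788e-05]), 'tool_pos': array([ 225.09162111, -555.60761263,  199.05457029]), 'tcp_rot': array([-94.80398161,  89.90658498, 107.24538217]), 'ft_force': array([-0.25170993, -0.5094627 , -0.45451346]), 'wrist_torque': array([ 0.02668904,  0.00040764, -0.01427802]), 'finger_gap': 85.24306981478978}
{'fovy': 66.40124074421658, 'cx': 254.76464623806564, 'cy': 192.96861969301202, 'k1': -0.0766452137242811, 'tool_from_camera': array([[ 4.65657853e-04, -2.76766003e-01,  9.60937232e-01,
        -1.74161428e+02],
       [ 9.99999575e-01,  8.93361118e-04, -2.27284013e-04,
        -3.61034954e-01],
       [-7.95559472e-04,  9.60936929e-01,  2.76766301e-01,
        -6.98896037e+01],
       [ 0.00000000e+00,  0.00000000e+00,  0.00000000e+00,
         1.00000000e+00]])}
```

View pics/top0.png

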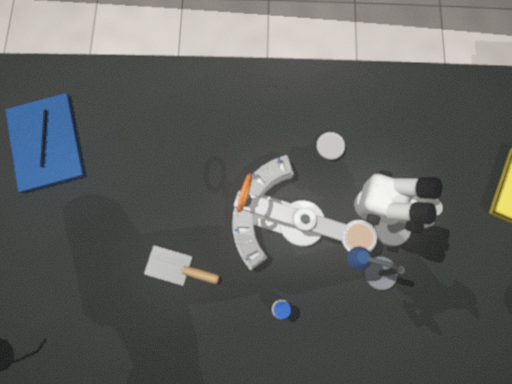

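View pics/scene0.png

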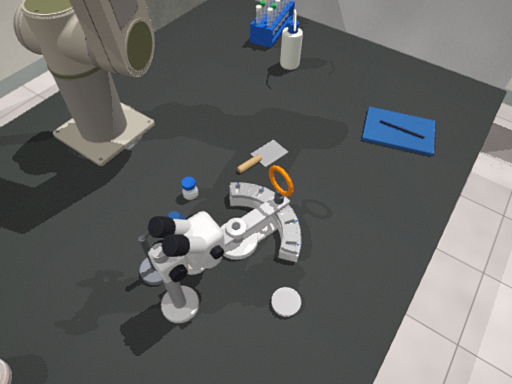

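The top view (image left is +y, up is +x) shows the pivot hub at (305,218), dish (359,237), ring (244,193), white microscope head at about (385,195), blue lamp at (358,258), jar (281,310), petri dish (331,146) and spatula (150–218, 250–282). The scene view agrees: ring at (281,181), microscope pillar base at (180,303).

```bash
cat >> h.py <<'E'
def world(n,u,v,z=None,d=None):
    c=cam(n); R=Ro.from_euler('xyz',c['attitude'],degrees=True).as_matrix(); q=R@ray(c,u,v); p=np.array(c['position'])
    return p+q*(d if z is None else (z-p[2])/q[2])
E
python3 - <<'E'
from h import *
piv=world('top',305,218,70); dish=world('top',359,237,66)
print('piv',piv,'dish',dish,np.linalg.norm((dish-piv)[:2]),np.degrees(np.arctan2(*(dish-piv)[[1,0]])))
print('jar',world('top',281,310,55),'petri',world('top',331,146,16),world('scene',286,302,16),'pillar base',world('scene',180,303,5))
print('spat',world('top',150,265,3),world('top',218,278,8),'lampfoot',world('top',381,274,5),'lamp',world('top',358,258,165))
for n in ['top','scene']:
    p=cv2.imread(f'pics/{n}0.png'); d=np.load(f'{n}0.npy'); hsv=cv2.cvtColor(p,cv2.COLOR_BGR2HSV)
    m=(hsv[...,0]<14)&(hsv[...,1]>190)&(hsv[...,2]>120)
    vs,us=np.nonzero(m); P=np.array([world(n,u,v,d=d[v,u]) for u,v in zip(us,vs) if d[v,u]>0])
    P=P[(P[:,2]>85)&(P[:,2]<190)]
    print(n,len(P),P.min(0),P.max(0),P.mean(0)); q=P[:,:2]-P[:,:2].mean(0); w,V=np.linalg.eigh(q.T@q); print(V[:,1],w)
    if n=='scene': print('mid extents', (P.min(0)+P.max(0))/2)
for u,v in [(305,218),(359,237),(381,190)]: print(world('top',u,v,d=np.load('top0.npy')[v,u]))
E
```

```text
piv [565.37380303 -83.38131457  70.        ] dish [ 529.18340523 -196.04717493   66.        ] 118.33571305300104 -107.80799717217475
jar [377.88488458 -37.4163639   55.        ] petri [ 742.86816035 -148.01020754   16.        ] [ 747.57534175 -149.52114179   16.        ] pillar base [ 557.96675568 -280.75564853    5.        ]
spat [463.24819812 247.40675102   3.        ] [439.58308158  97.01684498   8.        ] lampfoot [ 457.36623109 -256.6412555     5.        ] lamp [ 477.74660689 -170.63473824  165.        ]Traceback (most recent call last):
  File "<stdin>", line 10, in <module>
IndexError: too many indices for array: array is 1-dimensional, but 2 were indexed
```

```bash
python3 - <<'E'
from h import *
for n,(u0,u1,v0,v1) in {'top':(232,256,170,215),'scene':(262,300,160,200)}.items():
    p=cv2.imread(f'pics/{n}0.png'); d=np.load(f'{n}0.npy'); hsv=cv2.cvtColor(p,cv2.COLOR_BGR2HSV)
    m=(hsv[...,0]<18)&(hsv[...,1]>150); m2=np.zeros_like(m); m2[v0:v1,u0:u1]=m[v0:v1,u0:u1]
    vs,us=np.nonzero(m2); P=np.array([world(n,u,v,d=d[v,u]) for u,v in zip(us,vs)]); print(n,len(P),(d[m2]>0).sum())
    P=P[(P[:,2]>85)&(P[:,2]<185)]
    if len(P)<5: continue
    print(P.min(0),P.max(0),(P.min(0)+P.max(0))/2); q=P[:,:2]-P[:,:2].mean(0); w,V=np.linalg.eigh(q.T@q); print(V[:,1],np.sqrt(w/len(P)))
for u,v in [(305,218),(359,237),(381,190)]: print(world('top',u,v,d=np.load('top0.npy')[v,u]))
E
```

```text
top 178 177
[564.19023528  31.38097411 104.41981203] [634.71705331  52.40347719 176.66136191] [599.45364429  41.89222565 140.54058697]
[-0.96528872  0.26118516] [ 1.78726393 18.55855638]
scene 263 263
[564.92757666  27.22588054  92.80625198] [638.83487232  52.10282105 175.75958608] [601.88122449  39.66435079 134.28291903]
[-0.96021068  0.27927667] [ 2.13119791 25.90594328]
[565.17816922 -83.2589051   71.14944808]
[ 529.44021091 -196.50383031   64.0172769 ]
[ 589.26970872 -196.47399735  237.16075773]
```

The ring is at about (603,41,135), the pivot-to-dish azimuth is about -107°, and the lamp check puts the lamp at -0.45. So the microscope is the +0.45 slot. The moves can only turn about the tool's x, so next I check the tool axes and see how the 45° lean can come about.

```bash
cat >> h.py <<'E'
def pose():
    s=r.sense(); return np.array(s['tool_pos']),Ro.from_euler('xyz',s['tcp_rot'],degrees=True).as_matrix()
def to(*pts):
    p,R=pose()
    for t in pts: print('delta',np.round(R.T@(np.array(t)-p),1))
def st():
    s=r.sense(); p,R=pose(); x=R[:,0]
    print('t',round(s['time'],2),'p',p.round(1),'q',np.round(s['joint_pos'],1),'F',np.round(s['ft_force'],1),'gap',round(s['finger_gap'],1))
    print('xaz %.1f down %.1f'%(np.degrees(np.arctan2(x[1],x[0])),np.degrees(np.arcsin(-x[2]))),'R',R.round(3).tolist())
E
python3 - <<'E'
from h import *
st(); to((-60,-600,330),(-120,-1300,330),(0,0,1000))
E
```

```text
t 0.1 p [ 225.1 -555.6  199.1] q [-72.8   7.5  85.3  -0.   87.3  -4.9] F [-0.3 -0.5 -0.5] gap 85.2
xaz 107.2 down 89.9 R [[-0.0, 0.375, -0.927], [0.002, -0.927, -0.375], [-1.0, -0.002, -0.0]]
delta [-130.9  -66.1  280.9]
delta [-131.9  560.2  599.3]
delta [-8.000e+02 -6.008e+02 -1.000e-01]
```

Call:
move_arm([
  [[-40,0,0],0],
  [[-90,0,0],0],
  [[-130,0,0],0],
  [[-130,0,0],0],
], jaw=-1)

```text
time: 0.6
tool_pos: [225.6, -557.3, 333.5]
tcp_rot: [85.3, 89.7, -72.7]
ft_force: [0.1, -0.5, 0.3]
finger_gap: 12.4
```

Call:
move_arm([
  [[0,-10,56],0],
  [[0,-30,112],0],
  [[0,-45,168],0],
  [[0,-60,224],0],
  [[0,-66,280],0],
  [[0,-10,310],0],
  [[0,40,330],0],
  [[0,90,350],0],
  [[0,140,375],0],
  [[0,190,400],0],
  [[0,240,430],0],
  [[0,290,460],0],
])

```text
time: 2.1
tool_pos: [-76.9, -864.4, 290.3]
tcp_rot: [66.0, 87.3, -91.9]
ft_force: [-0.8, 0.3, -0.2]
finger_gap: 0.3
```

```bash
python3 - <<'E'
from h import *
st(); to((-120,-1300,330))
E
```

```text
t 2.1 p [ -76.9 -864.4  290.3] q [-98.6  61.7   1.6   0.3 113.9 -30.5] F [-0.8  0.3 -0.2] gap 0.3
xaz -91.9 down 87.3 R [[-0.002, 0.375, -0.927], [-0.048, -0.926, -0.375], [-0.999, 0.044, 0.019]]
delta [-18.9 388.9 204.1]
```

Call:
move_arm([
  [[-20,390,204],0],
  [[-20,390,204],0],
  [[-20,390,204],0],
  [[-20,390,204],0],
])

```text
time: 2.6
tool_pos: [-82.1, -906.2, 246.0]
tcp_rot: [64.2, 83.9, -93.8]
ft_force: [-0.3, 0.2, 0.6]
finger_gap: -0.3
```

```bash
python3 - <<'E'
from h import *
st(); to((-150,-1300,500))
E
```

```text
t 2.6 p [ -82.1 -906.2  246. ] q [-98.6  65.    1.4   0.5 107.5 -30.5] F [-0.3  0.2  0.6] gap -0.3
xaz -93.8 down 83.9 R [[-0.007, 0.376, -0.927], [-0.107, -0.922, -0.373], [-0.994, 0.096, 0.047]]
delta [-210.   361.9  221.6]
```

Call:
move_arm([
  [[-210,360,220],0],
  [[-210,360,220],0],
  [[-210,360,220],0],
  [[-210,360,220],0],
])

```text
time: 3.1
tool_pos: [-95.3, -913.3, 290.3]
tcp_rot: [63.3, 80.3, -94.6]
ft_force: [-0.6, 0.1, -0.4]
finger_gap: 0.1
```

```bash
python3 - <<'E'
from h import *
st(); to((-150,-1600,400))
E
```

```text
t 3.1 p [ -95.3 -913.3  290.3] q [-99.5  62.3   1.3   0.9 106.7 -31.2] F [-0.6  0.1 -0.4] gap 0.1
xaz -94.6 down 80.3 R [[-0.014, 0.376, -0.926], [-0.168, -0.914, -0.369], [-0.986, 0.151, 0.076]]
delta [  8.3 623.8 312.1]
```

Call:
move_arm([
  [[0,560,280],0],
  [[0,560,280],0],
  [[0,560,280],0],
])

```text
time: 3.48
tool_pos: [-94.7, -949.6, 262.4]
tcp_rot: [63.1, 76.9, -94.9]
ft_force: [-0.2, 0.5, -1.0]
finger_gap: 0.2
```

Call:
move_arm([
  [[0,560,280],0],
  [[0,560,280],0],
  [[0,560,280],0],
])

```text
time: 3.85
tool_pos: [-94.3, -979.6, 250.2]
tcp_rot: [63.0, 73.4, -95.0]
ft_force: [-0.3, -0.1, 0.4]
finger_gap: -0.3
```

Call:
move_arm([
  [[0,560,280],0],
  [[0,560,280],0],
  [[0,560,280],0],
])

```text
time: 4.22
tool_pos: [-94.2, -1005.2, 250.5]
tcp_rot: [62.9, 69.9, -95.1]
ft_force: [-0.1, 0.1, 0.2]
finger_gap: 0.1
```

```bash
python3 - <<'E'
from h import *
st(); to((-150,-1600,400))
E
```

```text
t 4.22 p [  -94.2 -1005.2   250.5] q [-98.8  66.1   1.3   1.3  92.5 -30.5] F [-0.1  0.1  0.2] gap 0.1
xaz -95.1 down 69.9 R [[-0.03, 0.38, -0.925], [-0.341, -0.873, -0.347], [-0.939, 0.305, 0.156]]
delta [ 64.4 543.9 281.6]
```

Call:
move_arm([
  [[0,560,280],0],
  [[0,560,280],0],
])

```text
time: 4.47
tool_pos: [-94.5, -1026.2, 260.0]
tcp_rot: [62.9, 66.6, -95.1]
ft_force: [1.1, -0.3, -0.8]
finger_gap: 0.0
```

Call:
move_arm([
  [[0,560,280],0],
  [[0,560,280],0],
])

```text
time: 4.72
tool_pos: [-94.8, -1044.7, 275.7]
tcp_rot: [62.8, 63.3, -95.1]
ft_force: [0.1, 0.1, 0.7]
finger_gap: 0.1
```

Call:
move_arm([
  [[0,560,280],0],
  [[0,560,280],0],
])

```text
time: 4.97
tool_pos: [-95.0, -1060.7, 297.0]
tcp_rot: [62.8, 60.1, -95.1]
ft_force: [-0.6, -0.2, -0.4]
finger_gap: 0.3
```

Call:
move_arm([
  [[0,560,280],0],
  [[0,560,280],0],
])

```text
time: 5.22
tool_pos: [-95.1, -1074.6, 323.6]
tcp_rot: [62.8, 56.8, -95.1]
ft_force: [-1.0, -0.1, 0.3]
finger_gap: 0.0
```

Call:
move_arm([
  [[0,560,280],0],
  [[0,560,280],0],
])

```text
time: 5.48
tool_pos: [-95.1, -1086.2, 354.6]
tcp_rot: [62.9, 53.5, -95.1]
ft_force: [0.3, -0.4, 0.4]
finger_gap: -0.3
```

Call:
move_arm([
  [[0,560,280],0],
  [[0,560,280],0],
])

```text
time: 5.72
tool_pos: [-94.9, -1094.9, 389.4]
tcp_rot: [62.9, 50.2, -95.1]
ft_force: [0.8, -0.4, 0.5]
finger_gap: 0.1
```

```bash
python3 - <<'E'
from h import *
st()
E
```

```text
t 5.72 p [  -94.9 -1094.9   389.4] q [-98.4  61.4   1.3   2.2  77.6 -30.1] F [ 0.8 -0.4  0.5] gap 0.1
xaz -95.1 down 50.2 R [[-0.057, 0.393, -0.918], [-0.637, -0.722, -0.27], [-0.769, 0.569, 0.292]]
```

Call:
move_arm([
  [[0,560,280],0],
  [[0,560,280],0],
])

```text
time: 5.98
tool_pos: [-94.6, -1100.7, 427.5]
tcp_rot: [62.9, 47.0, -95.1]
ft_force: [0.7, 1.1, -0.3]
finger_gap: 0.2
```

Call:
move_arm([
  [[0,560,280],0],
  [[0,560,280],0],
])

```text
time: 6.22
tool_pos: [-94.1, -1103.7, 468.4]
tcp_rot: [62.9, 43.9, -95.1]
ft_force: [-0.6, 0.3, 0.4]
finger_gap: -0.1
```

```bash
python3 - <<'E'
from h import *
st(); to((100,-700,480),(560,-250,520),(620,200,480))
E
```

```text
t 6.22 p [  -94.1 -1103.7   468.4] q [-98.4  58.    1.3   2.5  74.6 -30.1] F [-0.6  0.3  0.4] gap -0.1
xaz -95.1 down 43.9 R [[-0.064, 0.399, -0.915], [-0.718, -0.655, -0.236], [-0.693, 0.642, 0.328]]
delta [-310.3 -179.3 -269. ]
delta [-690.5 -264.5 -782.7]
delta [-989.8 -560.8 -956.9]
```

Call:
move_arm([
  [[-40,-22,-34],0],
  [[-78,-45,-67],0],
  [[-116,-67,-101],0],
  [[-155,-90,-134],0],
  [[-194,-112,-168],0],
  [[-233,-134,-202],0],
  [[-272,-157,-235],0],
  [[-310,-179,-269],0],
  [[-350,-188,-323],0],
  [[-390,-197,-377],0],
  [[-425,-205,-425],0],
  [[-425,-205,-425],0],
])

```text
time: 7.72
tool_pos: [241.3, -561.8, 493.6]
tcp_rot: [63.1, 43.7, -94.8]
ft_force: [-1.3, -0.8, -0.6]
finger_gap: 0.1
```

```bash
python3 - <<'E'
from h import *
st(); to((560,-250,520),(620,200,480))
E
```

```text
t 7.72 p [ 241.3 -561.8  493.6] q [-53.8 -26.4  97.7 -29.7  72.8  13.7] F [-1.3 -0.8 -0.6] gap 0.1
xaz -94.8 down 43.7 R [[-0.061, 0.399, -0.915], [-0.72, -0.652, -0.236], [-0.691, 0.644, 0.327]]
delta [-262.2  -59.3 -356.7]
delta [-562.2 -354.7 -531.1]
```

```bash
cat > k.py <<'E'
from h import *
from scipy.optimize import least_squares
Q=[[-72.8452,7.5111,85.3221,0,87.26,-4.8946],[-98.6,61.7,1.6,.3,113.9,-30.5],[-98.6,65,1.4,.5,107.5,-30.5],[-99.5,62.3,1.3,.9,106.7,-31.2],[-98.8,66.1,1.3,1.3,92.5,-30.5],[-98.4,61.4,1.3,2.2,77.6,-30.1],[-98.4,58,1.3,2.5,74.6,-30.1],[-53.8,-26.4,97.7,-29.7,72.8,13.7]]
P=[[225.09,-555.6,199.05],[-76.9,-864.4,290.3],[-82.1,-906.2,246],[-95.3,-913.3,290.3],[-94.2,-1005.2,250.5],[-94.9,-1094.9,389.4],[-94.1,-1103.7,468.4],[241.3,-561.8,493.6]]
def M(q):
    q1,q2,q3,q4,q5,q6=np.radians(q); z=lambda a:Ro.from_euler('z',a).as_matrix(); y=lambda a:Ro.from_euler('y',a).as_matrix(); x=lambda a:Ro.from_euler('x',a).as_matrix()
    A=z(q1);B=A@y(q2);C=A@y(q2+q3-np.pi/2);D=C@x(q4)@y(q5);return A,B,C,D,D@x(q6)
def row(q):
    A,B,C,D,E=M(q); return np.c_[A[:,:2],[0,0,1],B[:,2],C[:,0],C[:,2],D[:,0]]
c=np.linalg.lstsq(np.vstack([row(q) for q in Q]),np.ravel(P),rcond=1e-6)[0]
def fk(q): return row(q)@c
LO=np.array([-169.43,-51.17,1.28,-76.62,0,-152.29]);HI=np.array([169.43,129.36,143.12,256.62,156.53,152.29])
def ik(p,R,q0,S):
    f=lambda q:np.r_[(fk(q)-p)/5,((M(q)[4]@S-R)*50).ravel()]
    s=least_squares(f,np.clip(q0,LO+1,HI-1),bounds=(LO,HI)); return s.x,np.abs(s.fun).max()
E
python3 - <<'E'
from k import *
print(c.round(1)); print([np.abs(fk(q)-p).max().round(1) for q,p in zip(Q,P)])
p,R=pose(); S=M(r.sense()['joint_pos'])[4].T@R; print(S.round(3))
x=R[:,0]
for nm,th in [('none',0),('camup',113),('camdown',-67),]:
    Rt=R@Ro.from_euler('x',th,degrees=True).as_matrix(); print(nm,Rt.round(2).tolist())
    for t in [(240,-560,490),(560,-250,520),(610,150,300),(603,41,135),(545,45,135)]:
        best=min((ik(np.array(t,float),Rt,q0,S) for q0 in [[-20,0,90,-60,80,0],[20,0,90,-60,90,90],[20,0,90,-60,90,-90],[20,0,90,200,90,0],[20,0,100,100,60,0]]),key=lambda a:a[1]); print(t,best[0].round(1),round(best[1],2))
E
```

```text
[ 2.000e-01  5.120e+01  3.177e+02  3.692e+02  5.531e+02 -6.090e+01
  3.966e+02]
[np.float64(0.1), np.float64(0.4), np.float64(1.0), np.float64(0.5), np.float64(0.8), np.float64(0.3), np.float64(0.3), np.float64(0.5)]
[[ 1. -0.  0.]
 [ 0.  0. -1.]
 [ 0.  1.  0.]]
none [[-0.06, 0.4, -0.91], [-0.72, -0.65, -0.24], [-0.69, 0.64, 0.33]]
(240, -560, 490) [-53.8 -26.8  98.4 -29.8  72.6  13.8] 0.0
(560, -250, 520) [ -1.5   5.8  66.6 -48.1 104.4  52.4] 0.0
(610, 150, 300) [ 30.7  35.2  53.2 -40.9 116.   88.2] 0.0
(603, 41, 135) [ 23.4  31.9  75.4 -39.9  97.   95.1] 0.0
(545, 45, 135) [ 25.7  24.9  84.7 -38.8  96.5  98.4] 0.0
camup [[-0.06, -1.0, -0.01], [-0.72, 0.04, 0.69], [-0.69, 0.05, -0.72]]
(240, -560, 490) [-53.8 -26.8  98.4 -29.8  72.6 126.8] 0.0
(560, -250, 520) [ -5.2   8.6  59.2 -45.2 107.  152.3] 6.7
(610, 150, 300) [  31.9   33.1   57.4  -40.6  114.2 -152.3] 3.81
(603, 41, 135) [  23.4   31.9   75.4  -39.9   97.  -151.9] 0.0
(545, 45, 135) [  25.7   24.9   84.7  -38.8   96.5 -148.6] 0.0
camdown [[-0.06, 1.0, 0.01], [-0.72, -0.04, -0.69], [-0.69, -0.05, 0.72]]
(240, -560, 490) [-53.8 -26.8  98.4 -29.8  72.6 -53.2] 0.0
(560, -250, 520) [ -1.5   5.8  66.6 -48.1 104.4 -14.6] 0.0
(610, 150, 300) [ 30.7  35.2  53.2 -40.9 116.   21.2] 0.0
(603, 41, 135) [ 23.4  31.9  75.4 -39.9  97.   28.1] 0.0
(545, 45, 135) [ 25.7  24.9  84.7 -38.8  96.5  31.4] 0.0
```

Call:
move_arm([
  [[-29,-7,-40],-7],
  [[-58,-13,-79],-14],
  [[-87,-20,-119],-21],
  [[-116,-26,-158],-28],
  [[-145,-33,-198],-35],
  [[-175,-40,-238],-42],
  [[-204,-46,-278],-49],
  [[-233,-53,-317],-56],
  [[-262,-59,-357],-63],
  [[-310,-108,-386],-63],
  [[-360,-157,-415],-63],
  [[-410,-206,-444],-63],
])

```text
time: 9.22
tool_pos: [585.1, -63.3, 503.0]
tcp_rot: [0.2, 43.8, -94.8]
ft_force: [1.6, -0.1, 0.1]
finger_gap: 0.1
```

```bash
python3 - <<'E'
from h import *
st()
# line entry: ring centre, tool axis
p,R=pose(); x=R[:,0]; c=np.array([603,41,135.])
print('backoff pts',c-x*180,c-x*60,c+x*20); to((620,190,450),c-x*180)
E
```

```text
t 9.22 p [585.1 -63.3 503. ] q [ 15.5  15.5  57.4 -49.  116.2   1.3] F [ 1.6 -0.1  0.1] gap 0.1
xaz -94.8 down 43.8 R [[-0.06, 0.996, -0.061], [-0.72, -0.086, -0.689], [-0.692, 0.002, 0.722]]
backoff pts [613.82379297 170.54117981 259.50673973] [606.60793099  84.18039327 176.50224658] [601.79735634  26.60653558 121.16591781]
delta [-147.8   13.  -214.9]
delta [  -1.6    8.  -338.7]
```

Call:
move_arm([
  [[-35,3,-50],0],
  [[-70,6,-100],0],
  [[-105,9,-150],0],
  [[-148,13,-200],0],
  [[-110,12,-240],0],
  [[-70,10,-280],0],
  [[-35,8,-310],0],
  [[-2,8,-339],0],
  [[-2,8,-339],0],
  [[-2,8,-339],0],
])

```text
time: 10.48
tool_pos: [614.4, 171.2, 262.2]
tcp_rot: [0.4, 43.8, -94.6]
ft_force: [-0.1, 0.3, 1.1]
finger_gap: 0.2
```

```bash
python3 - <<'E'
from h import *
st()
p,R=pose(); np.savez('w1.npz',p=p,R=R)
a,d=r.snapshot('wrist'); cv2.imwrite('pics/w1.png',a[:,:,::-1]); np.save('w1d.npy',d)
c=r.get_calibration('wrist'); T=c['tool_from_camera']; hsv=cv2.cvtColor(np.ascontiguousarray(a[:,:,::-1]),cv2.COLOR_BGR2HSV)
m=(hsv[...,0]<18)&(hsv[...,1]>150)&(d>0)
vs,us=np.nonzero(m); W=[]
for u,v in zip(us,vs):
    W.append(p+R@(T[:3,:3]@(ray(c,u,v)*d[v,u])+T[:3,3]))
W=np.array(W); W=W[(W[:,2]>80)&(W[:,2]<190)&(abs(W[:,0]-600)<70)]
print(len(W),W.min(0),W.max(0),(W.min(0)+W.max(0))/2)
q=W[:,:2]-W[:,:2].mean(0); w,V=np.linalg.eigh(q.T@q); print(V[:,1],np.sqrt(w/len(W)))
E
```

```text
t 10.47 p [614.4 171.2 262.2] q [ 31.8  38.5  52.4 -39.7 114.7  28.2] F [-0.1  0.3  1.1] gap 0.2
xaz -94.6 down 43.8 R [[-0.058, 0.996, -0.063], [-0.719, -0.086, -0.69], [-0.693, 0.005, 0.721]]
699 [562.89345428  33.72736585  99.48138254] [638.52898071  58.74211922 171.39248394] [600.7112175   46.23474253 135.43693324]
[-0.95947637  0.2817891 ] [ 1.18149229 27.04268854]
```

View pics/w1.png

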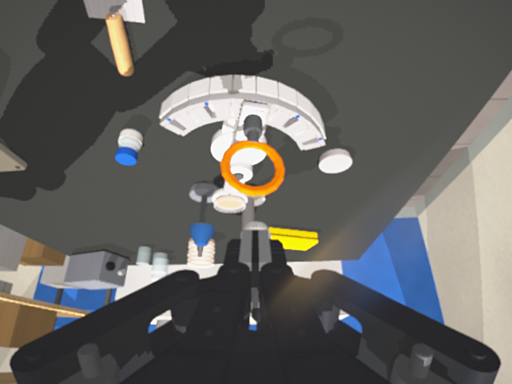

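The wrist view shows the ring opening at (253,168), straight ahead of the shut fingertips at (255,228). Its fitted centre is about (601,41,135), which agrees with the other views.

Call:
move_arm([
  [[50,-3,-1],0],
  [[100,-3,-1],0],
  [[125,-3,-1],0],
  [[150,-3,-1],0],
  [[150,-3,-1],0],
])

```text
time: 11.15
tool_pos: [603.7, 64.0, 159.5]
tcp_rot: [0.6, 43.9, -94.6]
ft_force: [0.1, 0.3, 0.4]
finger_gap: -0.1
```

```bash
python3 - <<'E'
from h import *
st()
p,R=pose(); to((601,41.3,135),np.array((601,41.3,135))+R[:,0]*20)
a,d=r.snapshot('scene'); cv2.imwrite('pics/s1.png',cv2.resize(a[120:260,200:370,::-1],None,fx=4,fy=4))
E
```

```text
t 11.15 p [603.7  64.  159.5] q [ 25.   31.8  72.7 -39.5  99.9  31.9] F [0.1 0.3 0.4] gap -0.1
xaz -94.6 down 43.9 R [[-0.057, 0.996, -0.066], [-0.718, -0.087, -0.691], [-0.694, 0.008, 0.72]]
delta [33.4 -0.9 -1.7]
delta [53.4 -0.9 -1.7]
```

View pics/s1.png

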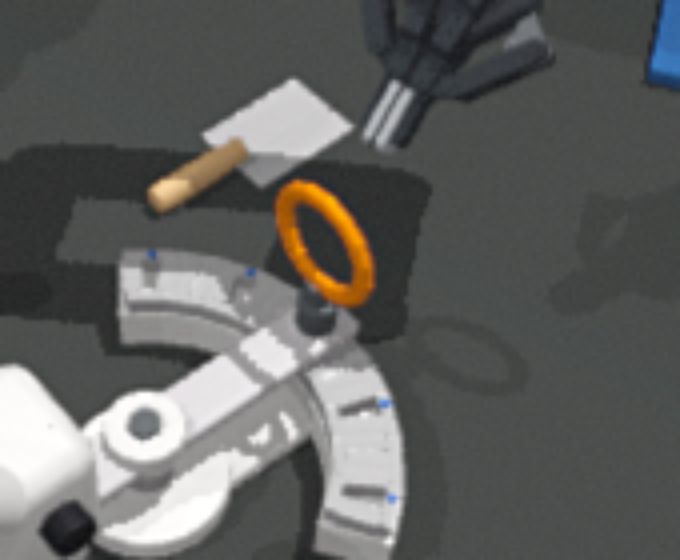

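The tip at (385,145) is aligned with the ring opening at (325,242), coming from beyond the pin end. Inserting now.

Call:
move_arm([
  [[14,-1,-2],0],
  [[28,-1,-2],0],
  [[41,-1,-2],0],
  [[54,-1,-2],0],
  [[54,-1,-2],0],
])

```text
time: 11.82
tool_pos: [599.4, 26.5, 120.1]
tcp_rot: [0.5, 43.9, -94.6]
ft_force: [-0.2, 0.3, 0.8]
finger_gap: -0.2
```

```bash
python3 - <<'E'
from h import *
st()
p,R=pose(); to(p+[0,0,10])
a,d=r.snapshot('scene'); cv2.imwrite('pics/s2.png',cv2.resize(a[120:260,200:370,::-1],None,fx=4,fy=4))
E
```

```text
t 11.82 p [599.4  26.5 120.1] q [ 22.3  31.2  77.9 -40.1  94.7  32.9] F [-0.2  0.3  0.8] gap -0.2
xaz -94.6 down 43.9 R [[-0.058, 0.996, -0.065], [-0.718, -0.087, -0.69], [-0.693, 0.007, 0.721]]
delta [-6.9  0.1  7.2]
```

View pics/s2.png

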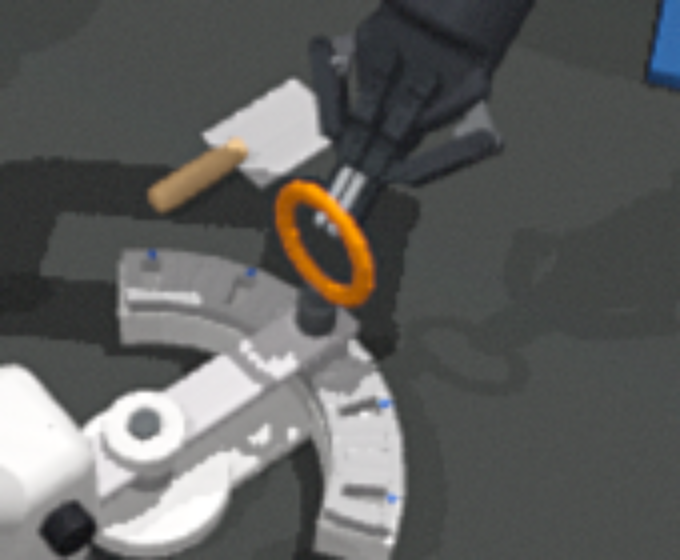

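Call:
move_arm([
  [[6,0,0],0],
  [[4,0,2],0],
  [[2,0,4],0],
  [[0,0,6],0],
  [[0,0,6],0],
])

```text
time: 12.5
tool_pos: [599.7, 23.3, 125.5]
tcp_rot: [0.7, 44.0, -94.5]
ft_force: [0.0, 0.5, 0.6]
finger_gap: 0.3
```

```bash
python3 - <<'E'
from h import *
st()
E
```

```text
t 12.5 p [599.7  23.3 125.5] q [ 22.1  30.5  78.1 -40.2  94.8  32.5] F [0.  0.5 0.6] gap 0.3
xaz -94.5 down 44.0 R [[-0.056, 0.996, -0.066], [-0.718, -0.087, -0.691], [-0.694, 0.009, 0.72]]
```

Call:
move_arm([
  [[-2,0,2],0],
  [[-4,0,4],0],
  [[-6,0,6],0],
  [[-7,0,7],0],
  [[-7,0,7],0],
])

```text
time: 13.12
tool_pos: [599.5, 23.5, 135.3]
tcp_rot: [0.7, 44.0, -94.5]
ft_force: [0.7, 0.6, -6.1]
finger_gap: 0.0
```

```bash
python3 - <<'E'
from h import *
st()
E
```

```text
t 13.12 p [599.5  23.5 135.3] q [ 22.1  29.9  77.9 -40.3  95.4  31.9] F [ 0.7  0.6 -6.1] gap 0.0
xaz -94.5 down 44.0 R [[-0.057, 0.996, -0.066], [-0.717, -0.087, -0.691], [-0.694, 0.008, 0.72]]
```

```bash
cat >> h.py <<'E'
def ring(n='scene'):
    p,d=r.snapshot(n); hsv=cv2.cvtColor(np.ascontiguousarray(p[:,:,::-1]),cv2.COLOR_BGR2HSV)
    m=(hsv[...,0]<18)&(hsv[...,1]>150)&(d>0); vs,us=np.nonzero(m)
    P=np.array([world(n,u,v,d=d[v,u]) for u,v in zip(us,vs)]); P=P[(P[:,2]>85)&(P[:,2]<200)&(abs(P[:,0]-580)<90)&(P[:,1]>0)&(P[:,1]<80)]
    q=P[:,:2]-P[:,:2].mean(0); w,V=np.linalg.eigh(q.T@q); v=V[:,1]; v=v*np.sign(v[0])
    print(n,len(P),'min',P.min(0).round(1),'max',P.max(0).round(1),'ring plane az %.1f'%np.degrees(np.arctan2(v[1],v[0])))
    return p
E
python3 - <<'E'
from h import *
p=ring(); cv2.imwrite('pics/s3.png',cv2.resize(p[120:260,200:370,::-1],None,fx=4,fy=4)); ring('top')
E
```

```text
scene 267 min [562.7  27.9 107.9] max [638.6  55.  182.7] ring plane az -16.2
top 210 min [563.4  31.3 109.2] max [634.9  52.2 185.6] ring plane az -15.2
```

View pics/s3.png

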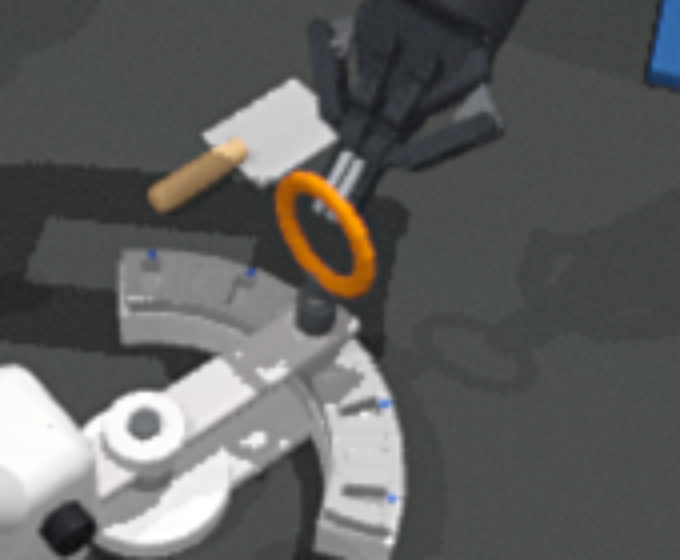

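The tip shows inside the opening at (325,205) and the ring top is up 7–9 mm with 6 N downward force. Next: 5 mm more lift, then swing about 85% of the slot.

Call:
move_arm([
  [[-2,0,2],0],
  [[-3.5,0,3.6],0],
  [[-3.5,0,3.6],0],
  [[-4.5,-7,2.7],0],
  [[-5.3,-14.4,2],0],
  [[-5.7,-21.4,1.7],0],
  [[-5.8,-28.9,1.7],0],
  [[-5.6,-35.8,2],0],
  [[-5,-43.3,2.6],0],
  [[-4.3,-49,3.3],0],
  [[-4.3,-49,3.3],0],
])

```text
time: 14.6
tool_pos: [549.8, 29.1, 140.0]
tcp_rot: [0.6, 44.0, -94.6]
ft_force: [-1.6, 6.8, -6.3]
finger_gap: 0.2
```

```bash
python3 - <<'E'
from h import *
st(); p=ring(); cv2.imwrite('pics/s4.png',cv2.resize(p[120:260,180:350,::-1],None,fx=4,fy=4)); ring('top')
E
```

```text
t 14.6 p [549.8  29.1 140. ] q [ 24.2  23.7  85.6 -39.3  95.6  34.3] F [-1.6  6.8 -6.3] gap 0.2
xaz -94.6 down 44.0 R [[-0.057, 0.996, -0.066], [-0.717, -0.087, -0.692], [-0.695, 0.008, 0.719]]
scene 305 min [513.9  37.4 110.4] max [591.   61.9 185.2] ring plane az 6.3
top 123 min [513.1  40.9 113.6] max [583.3  51.  188.3] ring plane az 5.8
```

View pics/s4.png

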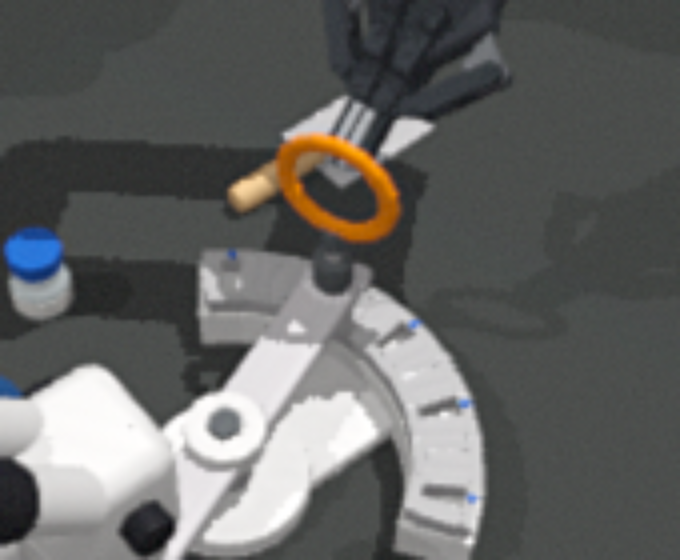

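The arm has swung about 22° of 25.8°, with the pin up about 11 mm and the tip still inside the ring at (345,170). Next: the last 9 mm, then lower.

Call:
move_arm([
  [[0.7,-4.3,0.7],0],
  [[1.4,-8.6,1.4],0],
  [[1.4,-8.6,1.4],0],
  [[3,-8.6,-0.2],0],
  [[4.5,-8.6,-1.8],0],
  [[6,-8.6,-3.4],0],
  [[7.6,-8.6,-5],0],
  [[7.6,-8.6,-5],0],
])

```text
time: 15.7
tool_pos: [540.7, 28.4, 130.9]
tcp_rot: [0.6, 44.0, -94.6]
ft_force: [-1.4, 6.2, -6.3]
finger_gap: -0.0
```

```bash
python3 - <<'E'
from h import *
st(); ring(); ring('top')
E
```

```text
t 15.7 p [540.7  28.4 130.9] q [ 24.4  23.2  87.3 -39.1  94.8  35.2] F [-1.4  6.2 -6.3] gap -0.0
xaz -94.6 down 44.0 R [[-0.057, 0.996, -0.065], [-0.717, -0.087, -0.692], [-0.695, 0.007, 0.719]]
scene 290 min [504.9  34.   99.1] max [581.   61.6 176.7] ring plane az 9.7
top 110 min [504.9  37.2 105. ] max [573.3  51.1 178.9] ring plane az 9.7
```

Call:
move_arm([
  [[1.7,0,-1.8],0],
  [[3.5,0,-3.6],0],
  [[5,0,-5],0],
  [[5,0,-5],0],
])

```text
time: 16.3
tool_pos: [540.8, 27.7, 124.4]
tcp_rot: [0.6, 44.0, -94.6]
ft_force: [-0.4, 0.0, -0.1]
finger_gap: 0.0
```

```bash
python3 - <<'E'
from h import *
st(); ring(); ring('top')
p,d=r.snapshot('top'); cv2.imwrite('pics/t5.png',cv2.resize(p[130:300,220:450,::-1],None,fx=3.4,fy=3.4))
E
```

```text
t 16.3 p [540.8  27.7 124.4] q [ 24.4  23.6  87.5 -39.1  94.3  35.7] F [-0.4  0.  -0.1] gap 0.0
xaz -94.6 down 44.0 R [[-0.058, 0.996, -0.066], [-0.717, -0.087, -0.691], [-0.695, 0.007, 0.719]]
scene 295 min [505.3  34.6  99. ] max [581.1  62.4 176.4] ring plane az 10.1
top 115 min [505.5  39.  100. ] max [573.9  51.3 177.2] ring plane az 9.3
```

View pics/t5.png

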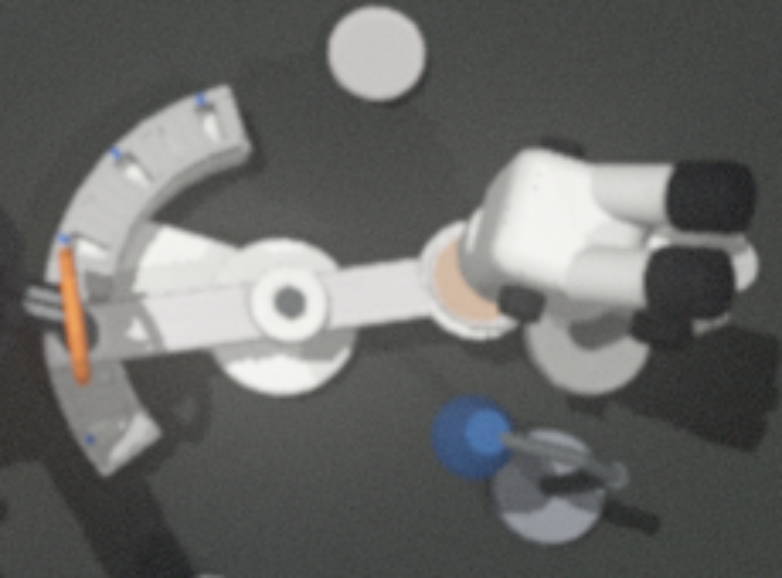

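The arm is in the +0.45 slot: the dish at (470,280) is partly hidden under the microscope head, the ring is back at seated height, and the finger carries no load. Withdrawing along the tool axis.

Call:
move_arm([
  [[0,1.5,-3],0],
  [[-15,1.5,-3],0],
  [[-35,1.5,-3],0],
  [[-60,1.5,-3],0],
  [[-100,1.5,-3],0],
  [[-150,1.5,-3],0],
  [[-200,1.5,-3],0],
  [[-200,1.5,-3],0],
  [[-200,1.5,-3],0],
])

```text
time: 17.58
tool_pos: [554.0, 174.1, 261.4]
tcp_rot: [0.6, 44.1, -94.5]
ft_force: [0.3, 0.0, -0.5]
finger_gap: -0.2
```

```bash
python3 - <<'E'
from h import *
st(); p=ring(); ring('top')
cv2.imwrite('pics/s6.png',cv2.resize(p[:,:,::-1],(768,576)))
t,_=r.snapshot('top'); a=cv2.imread('pics/top0.png').astype(int); df=np.abs(a-t[:,:,::-1]).max(2)
for n,(u,v,h) in {'jar':(281,310,12),'petri':(331,146,16)}.items(): print(n,df[v-h:v+h,u-h:u+h].mean())
E
```

```text
t 17.57 p [554.  174.1 261.4] q [ 34.5  30.4  63.6 -37.6 113.8  32.7] F [ 0.3  0.  -0.5] gap -0.2
xaz -94.5 down 44.1 R [[-0.056, 0.996, -0.065], [-0.716, -0.086, -0.692], [-0.695, 0.008, 0.719]]
scene 267 min [504.2  34.7  97.4] max [581.3  54.1 175.4] ring plane az 10.0
top 72 min [506.5  38.9 153.2] max [574.1  50.7 177.3] ring plane az 9.7
jar 4.496527777777778
petri 2.6376953125
```

View pics/s6.png

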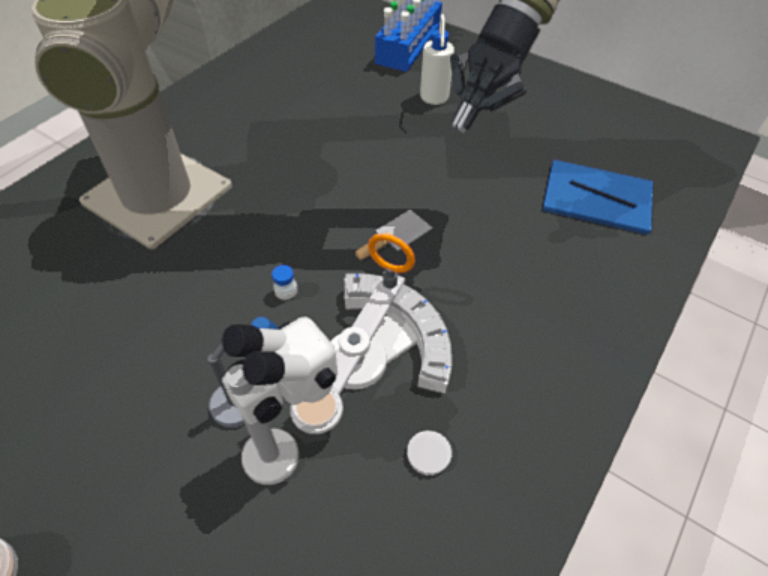

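The gripper is clear at (480,90), the ring is seated, the dish at (317,408) is under the microscope head, and the jar, petri dish and spatula are where they were. Handing in.

```bash
python3 -c "
from bench import r
print(r.hand_in())"
```

```text
the job is handed in; nothing more can be done
None
```

The dish is under the microscope with the pin seated in the +0.45 slot, and the job was handed in at about 18 s of the 48 s allowed. `hand_in` gives no verdict, so the result rests on my own checks.

**How it was done:** The moves can shift the tool and turn it only about its own axis. I got the 44° lean by reaching past the arm's limit on the open right side. I then put the shut fingertips through the ring from beyond the pin end. I lifted the pin from inside the ring with about 6 N, swung the arm by about 26°, lowered the pin into the slot and backed out along the finger axis.

**Last checks:**
- **Pin:** the ring top is back within about 0.6 mm of its seated height in both camera views.
- **Swing:** the ring plane turned 25–26°, against 25.8° for one slot.
- **Contact:** the wrist force was about 0 after lowering and again after withdrawing. The gripper finished about 180 mm from the ring.
- **Bystanders:** the jar and petri dish are unchanged in the before-and-after pictures. I judged the spatula by eye only.

**Not measured directly:**
- **Dish to optical axis:** the microscope head hides the dish, so its position is inferred from the slot. One rough reading of the microscope's foot was about 35 mm off its expected place. The lamp sat on the -0.45 slot to within about 4 mm, so I took +0.45 as the microscope's.
- **Pin height during the swing:** the two cameras gave 9.4 and 11.6 mm.

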